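# Set up the rod rest on the glass bench

### The arm

A 6-joint arm with a two-finger parallel gripper is mounted at the origin on the work surface. World frame = base frame: x ahead of the robot, y to its left, z up, the work surface at z = 0. Lengths are in m, angles in degrees, forces in N, time in s.
With the tool pointing down it reaches from about 0.4 to 0.825 m from the base axis. Payload 7 kg.
Tool frame: the origin (TCP) lies on the centre line of the jaws, within the pads' length; the fingertips stand 22 mm ahead of it and the grasp point (between the pads) lies 3 mm ahead of it; z points along the fingers, y is the line along which they close (so a half turn about z gives the same grasp; the last joint's range is limited). The gripper opens to 88 mm and grips with 3 to 60 N. Pads are 19 mm wide; open, the fingers measure 130 mm over their backs; the gripper's body (78 mm by 193 mm) begins 47 mm behind the grasp point.
Start: joints at [-56.144, 20.546, 0.682, 0, -70.136, -16.507], TCP at [0.201, -0.644, 0.249] pointing down, gripper open.
Joint ranges: [-176.03, 176.03], [-82.01, 121.73], [-58.28, 71.71], [-173.87, 95.51], [-174.79, -0.11], [-173.66, 173.66]. Speed limits (degrees/s): [136.94, 136.94, 172.46, 180, 180, 180].

### API

Orientations are given as [roll, pitch, yaw] about the fixed x, y, z axes, in that order (R = Rz(yaw) Ry(pitch) Rx(roll)).
In Python, from plant import get_state, cams, r gives the robot as it stands.
- The arm moves only by the tool apply_moves, never from a script. Its argument "targets" is a list of rows, each an object with "dp": the shift along the world's x, y, z in m, a list of three; "yaw": the turn about the world's z in degrees. In form: [{"dp": [x, y, z], "yaw": yaw}, ...]. A call has 1 to 20 rows; each row is the pose to reach, as a shift and turn from the pose commanded when the call began; what a row does not reach only later rows make up. A row lasts 1/12 s, in which the tool goes at most 41.7 mm and 7.16 degrees, less where a joint would pass 70% of its speed; a pose out of reach is approached as far as the arm can. A call with a gripper value outside its range is refused whole. "grip" is the gripper command: -1 is fully open, 1 is shut, values between are in proportion, set as the call begins (left out, the last holds). The fingers move at their own pace and stop on an object; "squeeze" is the grip in N (left out, the last holds). Time passes only in rows, so rows that repeat a pose let the fingers close. It gives the time, the measured TCP pose, the force, the opening and the grip force at its end, in the units of the state.
- get_state(): the state, without advancing time (a new reading comes with each control period).
- cams.capture(name): name is "side" or "top" or "wrist"; returns a dict with "image" (480x640x3 uint8, red, green, blue), "range_z" (480x640 float32, m along the optical axis (not along the pixel's ray), 0 where there is no reading), "fx", "fy", "cx", "cy" (pixels), "k1" (the pictures are not rectified: a ray, as slopes to the right and down, at radius r is drawn at 1 + k1 r^2 times it, then the intrinsics apply), "R" (3x3) and "t" (3): a world point X has camera coordinates R X + t; the wrist camera has in their place "T_tool_cam" (4x4, takes a point from camera to tool coordinates, whose origin is the TCP and whose axes are the flange's). Camera axes: x right, y down, z forward; pixel columns grow to the right and rows downward; lengths in m; the calibration is good to about 2 mm. A picture is of the moment at which its call begins: read the wrist's pose just before it.
- r.close_job(): hands the job in; it is judged then, once.
The state is a dict: "time_s": time; "joints": joint angles; "qd": joint speeds; "joint_torque": joint torques, N m; "tcp_pos": TCP position; "eef_rot": TCP orientation; "contact_force": force on the tool from outside, world axes, zero at the start; "moment": the same for the moment, N m; "gripper_width": finger opening in m; "gripper_force": force on a finger pad.
Only numpy, scipy, OpenCV 4.12 (cv2) and the standard library are available. Lean on these libraries where they do the work, as an engineer would, in place of code of your own. Each camera call takes 0.05 s, during which the arm holds its last target. There are 200 camera calls.

### The job

Set up this glass-working bench for the next session. First clear every glass lump off the bench into the blue scrap tin; then plug both forked rest posts fully home into the slotted aluminium base (either post in either slot), and slide the black graphite disc, without lifting it off the bench, until it lies wholly inside the yellow ring. Leave the graphite blocks, the rod jar and the amber jar where they stand.

Things in the scene. Friction and masses are not known exactly. Their poses are not given: they have to be found in the camera images.
- post0_grip (a point): brass forked rest post, loose, upright, 125 mm tall, 0.28 kg, hanging in a well of the stand. Bottom up: flatted tang 26 (x) by 14 (y) by 40 mm long, foot tapered over 8 mm; round collar 54 mm wide, 8 thick; grip block 26 (x) by 22 (y) by 48 high; fork prongs spreading 31 mm either way along x. Point: on the axis, 75 mm above the foot, 35 above the collar's underside. Pinch across y
- post1_grip (a point): the second forked rest post, copper, same sizes, point and axes as post0. On both, z is up, the tang turns with the fork, and half a turn makes no difference
- base: fixed aluminium block 90 (x) by 260 (y) by 45 mm high; origin at the centre of its underside, z up. Two vertical through slots 150 mm apart along y, each 29 mm along the base's x and 17 mm along its y, mouths chamfered 2 mm. A post is home when its collar rests on the block's top (its grip point is then 80 mm above the bench)
- base_hole0 (a point): centre of the mouth of one slot, in the base's top face (base -y end); axes as the base
- base_hole1 (a point): centre of the mouth of the other slot (base +y end); axes as the base
- stand: fixed terracotta block 90 (x) by 180 (y) by 50 mm high where the posts are parked: two square wells, 34 mm wide, on its y axis 50 mm either side of the centre. The posts hang by their collars on its top, at any turn. Origin at the centre of its underside
- bin: fixed blue scrap tin, open on top, 160 by 160 mm outside, 80 mm high, walls 4 mm; origin at the centre of its underside
- marver_center (a point): loose black graphite disc, 110 mm diameter, 26 mm thick, lying flat, about 0.42 kg; point at its centre, 13 mm above the bench. Too wide to grasp: push it at its rim
- spot_center (a point): centre of the yellow ring painted on the bench (140 mm diameter, flat), at bench level
- lump0_center (a point): loose green glass lump, an eight-sided stub 66 mm long along its x, about 31 mm wide (y) and 31 mm high, about 0.11 kg; point at its centre. May be absent
- lump1_center (a point): loose amber glass lump, an eight-sided stub 66 mm long along its x, about 31 mm wide (y) and 31 mm high, about 0.11 kg; point at its centre. May be absent
- lump2_center (a point): loose blue glass lump, an eight-sided stub 66 mm long along its x, about 31 mm wide (y) and 31 mm high, about 0.11 kg; point at its centre. May be absent
- lump3_center (a point): loose magenta glass lump, an eight-sided stub 66 mm long along its x, about 31 mm wide (y) and 31 mm high, about 0.11 kg; point at its centre. May be absent
- lump4_center (a point): loose turquoise glass lump, an eight-sided stub 66 mm long along its x, about 31 mm wide (y) and 31 mm high, about 0.11 kg; point at its centre. May be absent
- blocks_center (a point): bystander: two dark grey graphite blocks fixed together, 90 by 70 by 40 mm; point at the centre
- jar_center (a point): bystander: steel jar of glass rods, 70 mm diameter, 100 mm high (rods reach 143 mm); point at the jar's centre, 50 mm up
- bottle_center (a point): bystander: amber glass jar with a black lid, 56 mm diameter, 130 mm high; point at its centre, 65 mm up
Mind the look-alikes: they are no part of the job. Leave any turquoise look-alike of the part that bears post0_grip alone. Of the things that look like the part that bears lump4_center, take the one that is farthest from the robot's base at the start.

How it is judged:
By the outcome, as a careful person would: the job done as asked, in the order asked, and still so for the second after the job is handed in, with the robot touching nothing.
Of lump0, lump1, lump2, lump3, lump4 only 3 to 5 are there at a start; the rules pass over those that are not, and their reading is None.
At some moment in a run one of marver, lump0, lump1, lump2, lump3, lump4 may be knocked a few centimetres aside while the robot is not near it.
It also fails if it takes over 208 s, if anything falls off the work surface, if the arm or the gripper's body presses on something with over 40 N, if the wrist force passes 120 N, or if a joint passes its speed limit or range.

## Working session

There is one attempt and no reset: what is moved stays moved. The work goes in short steps, Python scripts to look and compute and a tool call to move; the robot and the scene stay as the last step left them, time stands still between calls to the robot, and variables do not carry over. Pictures are saved under pics/ and viewed, at most 14 in all, crops included, and the job is handed in when it is done.

Besides the shell and the picture viewer there is one more tool, called after "Emit:" as name(argument=value, ...), one argument or row to a line, values as JSON. apply_moves: Moves the arm, as the interface text tells. Its arguments: {"type":"object","properties":{"targets":{"type":"array","items":{"type":"object","properties":{"dp":{"type":"array","items":{"type":"number"}},"yaw":{"type":"number"}}}},"grip":{"type":"number"},"squeeze":{"type":"number"}},"required":["targets"]}

```bash
ls; mkdir -p pics; cat > h.py <<'E'
import numpy as np, cv2, pickle
from plant import get_state, cams, r
from scipy.spatial.transform import Rotation as Ro
def cap(n):
    s=get_state(); c=cams.capture(n); c=dict(c)
    if n=='wrist':
        T=np.eye(4); T[:3,:3]=Ro.from_euler('xyz',s['eef_rot'],degrees=True).as_matrix(); T[:3,3]=s['tcp_pos']
        W=T@np.array(c['T_tool_cam']); c['R']=W[:3,:3].T; c['t']=-c['R']@W[:3,3]
    c['R']=np.array(c['R']);c['t']=np.array(c['t']); return c
def rays(c,uv):
    uv=np.asarray(uv,float).reshape(-1,1,2); K=np.array([[c['fx'],0,c['cx']],[0,c['fy'],c['cy']],[0,0,1]])
    p=cv2.undistortPoints(uv,K,np.array([c['k1'],0,0,0,0.]))[:,0]
    return np.c_[p,np.ones(len(p))]
def onplane(c,uv,z):
    d=rays(c,uv)@c['R']; o=-c['R'].T@c['t']; return o+d*((z-o[2])/d[:,2])[:,None]
def cloud(c):
    v,u=np.mgrid[0:480,0:640]; d=rays(c,np.c_[u.ravel(),v.ravel()]); z=c['range_z'].ravel()
    P=(d*z[:,None]-c['t'])@c['R']; P[z==0]=np.nan; return P.reshape(480,640,3)
def save(c,n): cv2.imwrite('pics/'+n+'.png',c['image'][:,:,::-1])
E
python3 - <<'E'
from h import *
for n in ('top','side'):
    c=cap(n); save(c,n+'0'); pickle.dump(c,open(n+'0.pkl','wb')); print(n,c['fx'],c['k1'],-c['R'].T@c['t'],c['R'].round(2).tolist())
print(get_state())
E
```

```text
pics
top 434.60218158658716 -0.03568980602404762 [0.45829972 0.00125482 1.03937545] [[0.01, -1.0, -0.02], [-1.0, -0.01, -0.08], [0.08, 0.02, -1.0]]
side 568.0979385206796 -0.07193356994856033 [ 0.39041424 -0.88156055  0.62842221] [[0.99, -0.16, -0.02], [-0.09, -0.51, -0.86], [0.12, 0.85, -0.52]]
{'time_s': 0.1, 'joints': array([-5.61427146e+01,  2.05879076e+01,  6.38104589e-01, -1.85395255e-02,
       -7.01348440e+01, -1.65078458e+01]), 'qd': array([-0.09447797, -0.15458631,  0.07806268,  0.01053109,  0.00334131,
       -0.00861123]), 'joint_torque': array([-3.51215691e-03, -5.84161448e+01,  2.93750560e+01,  7.01547593e+00,
        1.01445973e-02, -4.00712236e-05]), 'tcp_pos': array([ 0.20115319, -0.64390235,  0.24770033]), 'eef_rot': array([ 1.79913889e+02, -7.34375929e-03, -1.62656868e+02]), 'contact_force': array([ 1.71759619, -0.79018211,  0.50935008]), 'moment': array([0.00747404, 0.0224866 , 0.02989071]), 'gripper_force': 0.0, 'gripper_width': 0.08804611137540734}
```

View pics/top0.png

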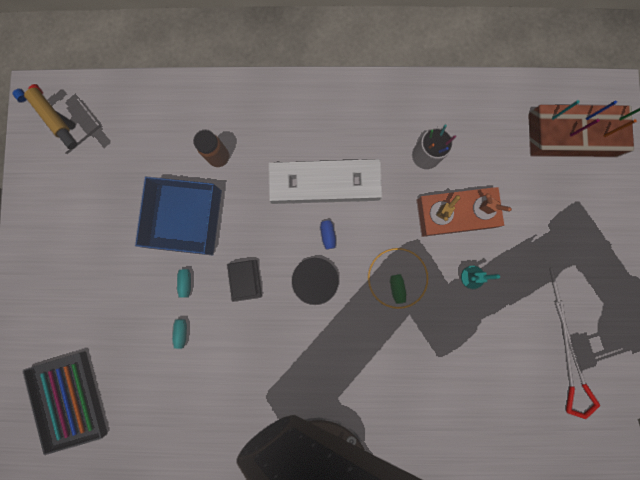

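View pics/side0.png

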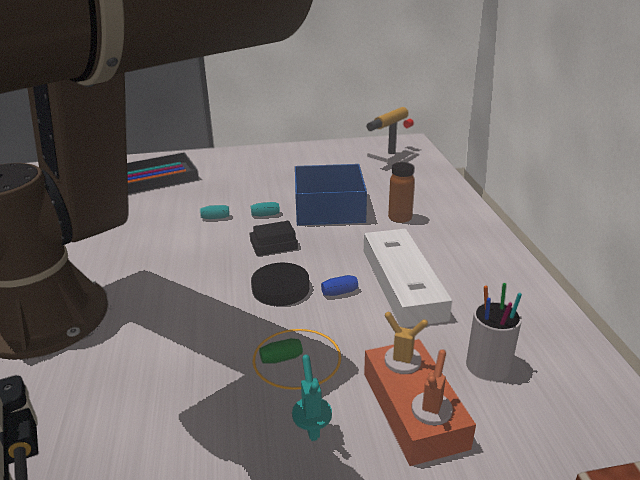

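The top view shows a green lump (398,289) in the ring, a blue one (328,234), turquoise ones at (184,283) and (180,333), and the disc (315,280). It also shows the tin (180,215), base (325,180), stand (460,212) and a turquoise post decoy (475,277). The side view agrees, with no other lumps visible.

```bash
cat >> h.py <<'E'
HUES={'green':(50,75),'amber':(12,25),'blue':(112,126),'magenta':(140,172),'turq':(80,98)}
def blobs(c,col,P=None,amin=60,smin=110,vmin=30):
    hsv=cv2.cvtColor(c['image'],cv2.COLOR_RGB2HSV); lo,hi=HUES[col]
    m=cv2.inRange(hsv,(lo,smin,vmin),(hi,255,255)); m=cv2.morphologyEx(m,cv2.MORPH_OPEN,np.ones((3,3)))
    cs,_=cv2.findContours(m,cv2.RETR_EXTERNAL,cv2.CHAIN_APPROX_NONE)
    return [k for k in cs if cv2.contourArea(k)>amin]
def rect(c,k,z):
    X=onplane(c,k.reshape(-1,2),z)[:,:2]; (cx,cy),(w,h),a=cv2.minAreaRect((X*1000).astype(np.float32))
    if w<h: a+=90; w,h=h,w
    return np.round([cx,cy,w,h,(a+90)%180-90],1)
E
python3 - <<'E'
from h import *
c=pickle.load(open('top0.pkl','rb')); P=cloud(c)
for col in HUES:
    for k in blobs(c,col): 
        m=np.zeros((480,640),np.uint8); cv2.drawContours(m,[k],-1,1,-1); Q=P[m>0]
        print(col,k.reshape(-1,2).mean(0).round(),rect(c,k,.0155),'zmax',np.nanpercentile(Q[:,2],95).round(3))
hsv=cv2.cvtColor(c['image'],cv2.COLOR_RGB2HSV)
# base / stand tops, by height and position
def hreg(zl,zh,x0,x1,y0,y1,z):
    m=((P[...,2]>zl)&(P[...,2]<zh)&(P[...,0]>x0)&(P[...,0]<x1)&(P[...,1]>y0)&(P[...,1]<y1)).astype(np.uint8)
    cs,_=cv2.findContours(cv2.morphologyEx(m,cv2.MORPH_OPEN,np.ones((3,3))),cv2.RETR_EXTERNAL,cv2.CHAIN_APPROX_NONE); k=max(cs,key=cv2.contourArea); return rect(c,k,z),k
for n,(u,v) in dict(base=(325,170),stand=(430,225),disc=(315,280),bin=(180,215),blocks=(243,280),jar=(436,145),bot=(207,142),ring=(398,289)).items(): print(n,P[v,u].round(3))
print('base',hreg(.035,.055,.5,.85,-.2,.2,.045)[0]); 
print('stand',hreg(.035,.056,.4,.8,-.5,-.2,.05)[0])
print('bin',hreg(.065,.09,.35,.8,.2,.5,.08)[0])
print('disc',hreg(.015,.035,.3,.5,-.07,.12,.026)[0])
print('blocks',hreg(.015,.05,.3,.55,.12,.25,.04)[0])
m=cv2.inRange(hsv,(12,70,80),(28,255,255)); m[:235]=0;m[320:]=0;m[:,:360]=0;m[:,435:]=0
v,u=np.nonzero(m); X=onplane(c,np.c_[u,v],0)[:,:2].astype(np.float32); print('ring',cv2.minEnclosingCircle(X), len(X))
# slots: dark px inside base top
b=cv2.cvtColor(c['image'],cv2.COLOR_RGB2GRAY)
k=hreg(.035,.055,.5,.85,-.2,.2,.045)[1]; mm=np.zeros((480,640),np.uint8); cv2.drawContours(mm,[k],-1,255,-1); mm=cv2.erode(mm,np.ones((5,5)))
d=((b<130)&(mm>0)).astype(np.uint8); cs,_=cv2.findContours(d,cv2.RETR_EXTERNAL,cv2.CHAIN_APPROX_NONE)
for k in cs:
    if cv2.contourArea(k)>20: print('slot',rect(c,k,.045))
E
```

```text
amber [450. 208.] [ 620.6 -306.6   66.4   23.4  -31.5] zmax 0.134
amber [ 45. 110.] [862.1 690.4 141.4  37.2  40.6] zmax 0.138
blue [328. 234.] [552.5 -17.7  64.7  27.8  11.4] zmax 0.032
magenta [ 58. 404.] [148.1 616.9 157.6  10.   17.5] zmax 0.016
turq [ 50. 406.] [141.9 635.5 155.5   9.3  17.4] zmax 0.016
turq [178. 334.] [315.4 333.6  61.2  20.1  -3.7] zmax 0.032
turq [182. 283.] [434.7 324.9  61.5  21.6   1.7] zmax 0.032
turq [479. 277.] [ 454.8 -375.3   89.6   49.1  -89.7] zmax 0.121
base [ 0.7   -0.011  0.043]
stand [ 0.572 -0.251  0.05 ]
disc [0.444 0.011 0.021]
bin [0.598 0.34  0.003]
blocks [0.443 0.177 0.039]
jar [ 0.744 -0.255  0.099]
bot [0.741 0.246 0.127]
ring [ 0.425 -0.18   0.031]
base [676.3  -9.4 257.8  91.8 -87.9]
stand [ 604.9 -323.2  184.5   91.2  -82.7]
bin [576.2 249.8 147.9   7.3  -5.8]
disc [442.3  11.3 106.9 106.4 -89.5]
blocks [442.6 174.6  88.   69.4   8.6]
ring ((0.45060980319976807, -0.18501979112625122), 0.07233881205320358) 379
slot [6.734e+02 6.490e+01 2.840e+01 1.630e+01 6.000e-01]
slot [ 6.786e+02 -8.470e+01  2.830e+01  1.850e+01  2.000e-01]
```

```bash
cat >> h.py <<'E'
def hrect(c,x0,x1,y0,y1,zl=.012,zh=.045,z=.0155):
    P=cloud(c); m=((P[...,2]>zl)&(P[...,2]<zh)&(P[...,0]>x0)&(P[...,0]<x1)&(P[...,1]>y0)&(P[...,1]<y1)).astype(np.uint8)
    cs,_=cv2.findContours(cv2.morphologyEx(m,cv2.MORPH_OPEN,np.ones((3,3))),cv2.RETR_EXTERNAL,cv2.CHAIN_APPROX_NONE)
    return [rect(c,k,z) for k in cs if cv2.contourArea(k)>60]
E
python3 - <<'E'
from h import *
c=pickle.load(open('top0.pkl','rb'))
print(hrect(c,.35,.55,-.27,-.1),hrect(c,.49,.62,-.09,.06),hrect(c,.37,.49,.25,.4))
E
```

```text
[array([ 424.9, -181.5,   67.3,   32.6,   10.9])] [array([552. , -18.6,  67. ,  32.9,  11.4])] [array([433.5, 322.5,  64. ,  31.2,   1.6])]
```

Emit:
apply_moves(
  targets=[
    {"dp":[0.22,0.46,-0.05],"yaw":0},
    {"dp":[0.22,0.46,-0.05],"yaw":0},
    {"dp":[0.22,0.46,-0.05],"yaw":0},
    {"dp":[0.22,0.46,-0.05],"yaw":0},
    {"dp":[0.22,0.46,-0.05],"yaw":0},
    {"dp":[0.22,0.46,-0.05],"yaw":0},
    {"dp":[0.22,0.46,-0.05],"yaw":0},
    {"dp":[0.22,0.46,-0.05],"yaw":0},
    {"dp":[0.22,0.46,-0.05],"yaw":0},
    {"dp":[0.22,0.46,-0.05],"yaw":0},
    {"dp":[0.22,0.46,-0.05],"yaw":0},
    {"dp":[0.22,0.46,-0.05],"yaw":0},
    {"dp":[0.22,0.46,-0.05],"yaw":0},
    {"dp":[0.22,0.46,-0.05],"yaw":0},
    {"dp":[0.22,0.46,-0.05],"yaw":0},
    {"dp":[0.22,0.46,-0.05],"yaw":0},
  ],
)

```text
time_s: 1.43
tcp_pos: [0.4209, -0.1845, 0.1984]
eef_rot: [180.0, -0.0, -162.6]
contact_force: [-0.5, -0.1, -0.6]
gripper_width: 0.0878
gripper_force: 0.0
```

```bash
python3 - <<'E'
from h import *
c=cap('wrist'); save(c,'w1'); print(hrect(c,.35,.52,-.27,-.1))
c=cap('side'); save(c,'s1')
c=cap('top'); save(c,'t1')
for n in('t1','s1'):pass
for col in('amber','magenta','turq','blue'):
  for k in blobs(c,col): print(col,k.reshape(-1,2).mean(0).round(),rect(c,k,.0155))
E
```

```text
[array([ 425.1, -183.6,   71.1,   33.5,   11. ])]
amber [447. 211.] [ 608.8 -299.9   38.8   22.8  -34.2]
amber [ 44. 109.] [862.1 690.4 141.4  37.2  40.6]
magenta [ 58. 404.] [148.1 616.9 157.6  10.   17.5]
turq [ 50. 406.] [141.9 635.5 155.4   9.   17.1]
turq [178. 334.] [315.5 333.7  61.4  19.8  -3.7]
turq [182. 283.] [434.7 324.9  61.5  21.6   1.7]
blue [ 60. 380.] [202.9 612.7  54.9  10.   17. ]
```

View pics/w1.png

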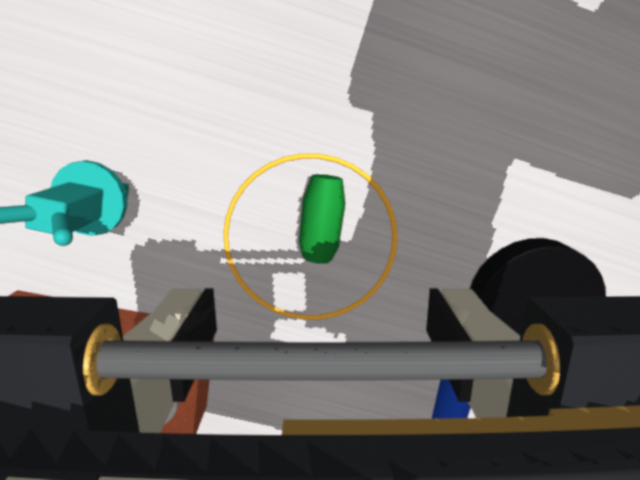

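View pics/t1.png

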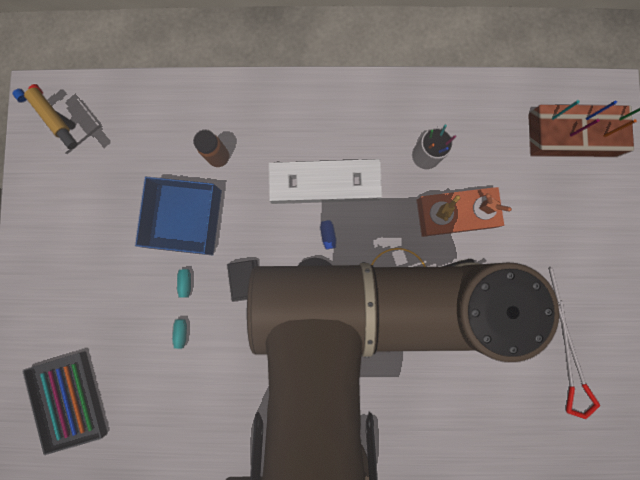

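The wrist view shows the green lump at (322,220) inside the ring centred near (310,236). The second top view shows no further lumps. Picking green next.

Emit:
apply_moves(
  targets=[
    {"dp":[0.004,0.001,-0.04],"yaw":-6.3},
    {"dp":[0.004,0.001,-0.08],"yaw":-6.3},
    {"dp":[0.004,0.001,-0.12],"yaw":-6.3},
    {"dp":[0.004,0.001,-0.15],"yaw":-6.3},
    {"dp":[0.004,0.001,-0.165],"yaw":-6.3},
    {"dp":[0.004,0.001,-0.171],"yaw":-6.3},
    {"dp":[0.004,0.001,-0.171],"yaw":-6.3},
    {"dp":[0.004,0.001,-0.171],"yaw":-6.3},
  ],
)

```text
time_s: 2.25
tcp_pos: [0.4256, -0.1838, 0.0281]
eef_rot: [-180.0, 0.0, -169.0]
contact_force: [0.3, -0.5, 0.6]
gripper_width: 0.0875
gripper_force: 0.0
```

Emit:
apply_moves(
  grip=1,
  squeeze=25,
  targets=[
    {"dp":[0,0,0],"yaw":0},
    {"dp":[0,0,0],"yaw":0},
    {"dp":[0,0,0],"yaw":0},
    {"dp":[0,0,0],"yaw":0},
    {"dp":[0,0,0],"yaw":0},
    {"dp":[0,0,0],"yaw":0},
    {"dp":[0,0,0],"yaw":0},
    {"dp":[0,0,0],"yaw":0},
    {"dp":[0,0,0.03],"yaw":0},
    {"dp":[0,0,0.07],"yaw":0},
    {"dp":[0,0,0.11],"yaw":0},
    {"dp":[0,0,0.15],"yaw":0},
    {"dp":[0,0,0.17],"yaw":0},
    {"dp":[0,0,0.17],"yaw":0},
  ],
)

```text
time_s: 3.42
tcp_pos: [0.4279, -0.1837, 0.2028]
eef_rot: [-179.8, 0.5, -168.9]
contact_force: [0.8, 0.2, -0.3]
gripper_width: 0.0023
gripper_force: 0.0
```

```bash
python3 - <<'E'
from h import *
c=cap('wrist'); save(c,'w2'); print(hrect(c,.3,.6,-.3,-.05),get_state()['gripper_width'])
E
```

```text
[array([ 424.7, -183.6,   70.1,   32.8,   10.4])] 0.0010876414109854814
```

View pics/w2.png

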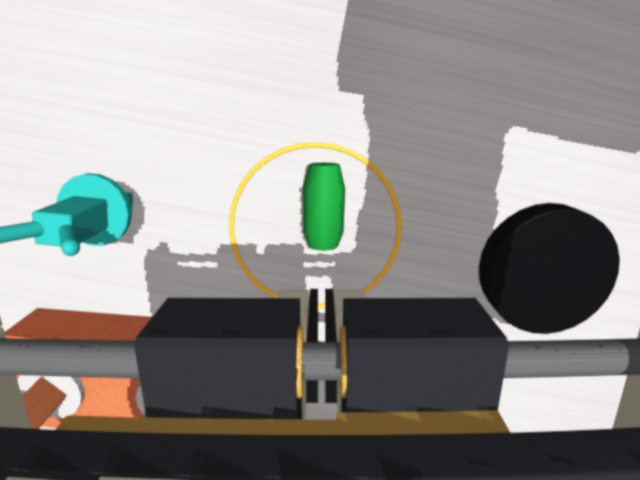

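The lump lies unmoved at (322,205): the fingers had not finished closing when I lifted. I'll retry with a longer close.

Emit:
apply_moves(
  grip=-0.5,
  targets=[
    {"dp":[0,0,0],"yaw":0},
    {"dp":[0,0,0],"yaw":0},
    {"dp":[0,0,0],"yaw":0},
    {"dp":[0,0,0],"yaw":0},
    {"dp":[0,0,0],"yaw":0},
    {"dp":[0,0,0],"yaw":0},
    {"dp":[0,0,-0.04],"yaw":0},
    {"dp":[0,0,-0.08],"yaw":0},
    {"dp":[0,0,-0.11],"yaw":0},
    {"dp":[0,0,-0.12],"yaw":0},
    {"dp":[0,0,-0.13],"yaw":0},
    {"dp":[0,0,-0.15],"yaw":0},
    {"dp":[0,0,-0.165],"yaw":0},
    {"dp":[0,0,-0.17],"yaw":0},
    {"dp":[0,0,-0.17],"yaw":0},
  ],
)

```text
time_s: 4.72
tcp_pos: [0.4243, -0.1833, 0.0263]
eef_rot: [180.0, -0.2, -169.0]
contact_force: [0.1, -0.0, 0.7]
gripper_width: 0.0661
gripper_force: 0.0
```

Emit:
apply_moves(
  grip=1,
  squeeze=25,
  targets=[
    {"dp":[0,0,0],"yaw":0},
    {"dp":[0,0,0],"yaw":0},
    {"dp":[0,0,0],"yaw":0},
    {"dp":[0,0,0],"yaw":0},
    {"dp":[0,0,0],"yaw":0},
    {"dp":[0,0,0],"yaw":0},
    {"dp":[0,0,0],"yaw":0},
    {"dp":[0,0,0],"yaw":0},
    {"dp":[0,0,0],"yaw":0},
    {"dp":[0,0,0],"yaw":0},
    {"dp":[0,0,0.02],"yaw":0},
    {"dp":[0,0,0.05],"yaw":0},
    {"dp":[0,0,0.09],"yaw":0},
    {"dp":[0,0,0.13],"yaw":0},
    {"dp":[0,0,0.16],"yaw":0},
    {"dp":[0,0,0.17],"yaw":0},
    {"dp":[0,0,0.17],"yaw":0},
  ],
)

```text
time_s: 6.13
tcp_pos: [0.4267, -0.1834, 0.2004]
eef_rot: [-179.9, 0.3, -168.9]
contact_force: [0.6, -0.3, -1.2]
gripper_width: 0.0308
gripper_force: 25.0
```

```bash
python3 - <<'E'
from h import *
c=pickle.load(open('top0.pkl','rb'))
X=onplane(c,[(145,178),(221,184),(213,254),(136,246)],.08); print(X.round(3),X.mean(0))
print(hrect(c,.4,.8,.15,.5,.06,.095,.08))
P=cloud(c); m=(P[...,2]>.06)&(P[...,2]<.095)&(P[...,0]>.48)&(P[...,0]<.7)&(P[...,1]>.21)&(P[...,1]<.43); Q=P[m][:,:2].astype(np.float32); print(cv2.minAreaRect(Q))
E
```

```text
[[0.672 0.398 0.08 ]
 [0.659 0.224 0.08 ]
 [0.501 0.238 0.08 ]
 [0.518 0.413 0.08 ]] [0.58738648 0.31815599 0.08      ]
[array([551.5, 406. ,  68.8,  12. ,  -5.9]), array([576.1, 249.1, 147.9,   8.8,  -5.8]), array([630.2, 369.4,  87.5,  68.7,  -5.8]), array([726.9, 236.1,  49.9,  20.8, -50.3])]
((0.589635968208313, 0.3285890221595764), (0.16169722378253937, 0.1609678566455841), 84.08519744873047)
```

Emit:
apply_moves(
  targets=[
    {"dp":[0.16,0.5,0],"yaw":-17},
    {"dp":[0.16,0.5,0],"yaw":-17},
    {"dp":[0.16,0.5,0],"yaw":-17},
    {"dp":[0.16,0.5,0],"yaw":-17},
    {"dp":[0.16,0.5,0],"yaw":-17},
    {"dp":[0.16,0.5,0],"yaw":-17},
    {"dp":[0.16,0.5,0],"yaw":-17},
    {"dp":[0.16,0.5,0],"yaw":-17},
    {"dp":[0.16,0.5,0],"yaw":-17},
    {"dp":[0.16,0.5,0],"yaw":-17},
    {"dp":[0.16,0.5,0],"yaw":-17},
    {"dp":[0.16,0.5,0],"yaw":-17},
    {"dp":[0.16,0.5,0],"yaw":-17},
    {"dp":[0.16,0.5,0],"yaw":-17},
    {"dp":[0.16,0.5,0],"yaw":-17},
    {"dp":[0.16,0.5,0],"yaw":-17},
  ],
)

```text
time_s: 7.47
tcp_pos: [0.5843, 0.3163, 0.1949]
eef_rot: [-179.8, -0.2, 174.1]
contact_force: [0.3, 0.2, -0.9]
gripper_width: 0.0309
gripper_force: 25.0
```

Emit:
apply_moves(
  targets=[
    {"dp":[0.004,0.01,-0.03],"yaw":0},
    {"dp":[0.004,0.01,-0.07],"yaw":0},
    {"dp":[0.004,0.01,-0.1],"yaw":0},
    {"dp":[0.004,0.01,-0.12],"yaw":0},
    {"dp":[0.004,0.01,-0.125],"yaw":0},
    {"dp":[0.004,0.01,-0.125],"yaw":0},
  ],
)

```text
time_s: 7.97
tcp_pos: [0.5883, 0.3248, 0.0707]
eef_rot: [-179.8, -0.1, 174.0]
contact_force: [0.1, 0.3, -1.2]
gripper_width: 0.0307
gripper_force: 25.0
```

Emit:
apply_moves(
  grip=-0.1,
  targets=[
    {"dp":[0,0,0],"yaw":0},
    {"dp":[0,0,0],"yaw":0},
    {"dp":[0,0,0],"yaw":0},
    {"dp":[0,0,0],"yaw":0},
    {"dp":[0,0,0],"yaw":0},
    {"dp":[0,0,0.04],"yaw":0},
    {"dp":[0,0,0.08],"yaw":0},
    {"dp":[0,0,0.115],"yaw":0},
    {"dp":[-0.04,-0.005,0.115],"yaw":0},
    {"dp":[-0.08,-0.005,0.115],"yaw":0},
    {"dp":[-0.12,-0.005,0.115],"yaw":0},
    {"dp":[-0.155,-0.005,0.115],"yaw":7.6},
    {"dp":[-0.155,-0.005,0.115],"yaw":7.6},
    {"dp":[-0.155,-0.005,0.115],"yaw":7.6},
  ],
)

```text
time_s: 9.13
tcp_pos: [0.433, 0.3221, 0.1889]
eef_rot: [179.9, 0.1, -178.2]
contact_force: [-0.1, 0.8, 0.4]
gripper_width: 0.0481
gripper_force: 0.0
```

```bash
python3 - <<'E'
from h import *
c=cap('wrist'); save(c,'w3'); print(hrect(c,.25,.5,.2,.45),get_state()['tcp_pos'])
c=cap('side'); print([ (col,[k.reshape(-1,2).mean(0).round() for k in blobs(c,col)]) for col in HUES]); save(c,'s3')
E
```

```text
[array([434.4, 321.4,  70.2,  33.2,   1.8]), array([439.9, 203.7,  98.1,  29.2,   0.9]), array([315.2, 328.4,  65.4,  33.3,  -2.1])] [0.43405335 0.3223341  0.18875716]
[('green', []), ('amber', [array([403., 336.]), array([393., 115.])]), ('blue', [array([339., 285.])]), ('magenta', [array([506., 313.])]), ('turq', [array([305., 417.]), array([308., 376.]), array([515., 306.]), array([214., 210.]), array([266., 208.])])]
```

Emit:
apply_moves(
  grip=-0.5,
  targets=[
    {"dp":[0,-0.001,-0.03],"yaw":0},
    {"dp":[0,-0.001,-0.07],"yaw":0},
    {"dp":[0,-0.001,-0.1],"yaw":0},
    {"dp":[0,-0.001,-0.12],"yaw":0},
    {"dp":[0,-0.001,-0.14],"yaw":0},
    {"dp":[0,-0.001,-0.155],"yaw":0},
    {"dp":[0,-0.001,-0.161],"yaw":0},
    {"dp":[0,-0.001,-0.161],"yaw":0},
  ],
)

```text
time_s: 9.9
tcp_pos: [0.4345, 0.3198, 0.0247]
eef_rot: [-179.8, -0.1, -178.4]
contact_force: [-0.5, 0.2, -0.7]
gripper_width: 0.0654
gripper_force: 0.0
```

Emit:
apply_moves(
  grip=1,
  squeeze=25,
  targets=[
    {"dp":[0,0,0],"yaw":0},
    {"dp":[0,0,0],"yaw":0},
    {"dp":[0,0,0],"yaw":0},
    {"dp":[0,0,0],"yaw":0},
    {"dp":[0,0,0],"yaw":0},
    {"dp":[0,0,0],"yaw":0},
    {"dp":[0,0,0],"yaw":0},
    {"dp":[0,0,0],"yaw":0},
    {"dp":[0,0,0],"yaw":0},
    {"dp":[0,0,0],"yaw":0},
    {"dp":[0,0,0.02],"yaw":0},
    {"dp":[0,0,0.05],"yaw":0},
    {"dp":[0,0,0.09],"yaw":0},
    {"dp":[0,0,0.13],"yaw":0},
    {"dp":[0,0,0.16],"yaw":0},
    {"dp":[0,0,0.17],"yaw":0},
    {"dp":[0,0,0.17],"yaw":0},
  ],
)

```text
time_s: 11.32
tcp_pos: [0.4351, 0.3219, 0.1997]
eef_rot: [179.7, 0.2, -178.3]
contact_force: [0.7, 0.6, -1.4]
gripper_width: 0.0307
gripper_force: 25.0
```

Emit:
apply_moves(
  targets=[
    {"dp":[0.04,0.006,0],"yaw":-3},
    {"dp":[0.08,0.014,0],"yaw":-7.6},
    {"dp":[0.12,0.02,0],"yaw":-7.6},
    {"dp":[0.15,0.023,0],"yaw":-7.6},
    {"dp":[0.155,0.023,0],"yaw":-7.6},
    {"dp":[0.155,0.023,0],"yaw":-7.6},
    {"dp":[0.155,0.023,-0.03],"yaw":-7.6},
    {"dp":[0.155,0.023,-0.07],"yaw":-7.6},
    {"dp":[0.155,0.023,-0.1],"yaw":-7.6},
    {"dp":[0.155,0.023,-0.115],"yaw":-7.6},
    {"dp":[0.155,0.023,-0.115],"yaw":-7.6},
  ],
)

```text
time_s: 12.23
tcp_pos: [0.5853, 0.3414, 0.0759]
eef_rot: [-179.6, -0.4, 174.0]
contact_force: [-0.4, -0.4, -1.0]
gripper_width: 0.0304
gripper_force: 25.0
```

Emit:
apply_moves(
  grip=-0.1,
  targets=[
    {"dp":[0,0,0],"yaw":0},
    {"dp":[0,0,0],"yaw":0},
    {"dp":[0,0,0],"yaw":0},
    {"dp":[0,0,0],"yaw":0},
    {"dp":[0,0,0],"yaw":0},
    {"dp":[0,0,0.04],"yaw":0},
    {"dp":[0,0,0.08],"yaw":0},
    {"dp":[0,0,0.115],"yaw":0},
    {"dp":[-0.04,-0.362,0.115],"yaw":17},
    {"dp":[-0.04,-0.362,0.115],"yaw":17},
    {"dp":[-0.04,-0.362,0.115],"yaw":17},
    {"dp":[-0.04,-0.362,0.115],"yaw":17},
    {"dp":[-0.04,-0.362,0.115],"yaw":17},
    {"dp":[-0.04,-0.362,0.115],"yaw":17},
    {"dp":[-0.04,-0.362,0.115],"yaw":17},
    {"dp":[-0.04,-0.362,0.115],"yaw":17},
    {"dp":[-0.04,-0.362,0.115],"yaw":17},
    {"dp":[-0.04,-0.362,0.115],"yaw":17},
    {"dp":[-0.04,-0.362,0.115],"yaw":17},
    {"dp":[-0.04,-0.362,0.115],"yaw":17},
  ],
)

```text
time_s: 13.9
tcp_pos: [0.5495, -0.0183, 0.1972]
eef_rot: [180.0, 0.1, -169.0]
contact_force: [-0.1, 0.3, 0.1]
gripper_width: 0.0481
gripper_force: 0.0
```

```bash
python3 - <<'E'
from h import *
c=cap('wrist'); save(c,'w4'); print(hrect(c,.48,.62,-.1,.1),get_state()['tcp_pos'],get_state()['eef_rot'])
c=cap('side'); print([ (col,[k.reshape(-1,2).mean(0).round() for k in blobs(c,col)]) for col in HUES]); save(c,'s3')
E
```

```text
[array([551.4, -18.8,  70.5,  32.9,  10.2]), array([488. ,  12.7,  72.8,  15.4, -90. ])] [ 0.54957696 -0.01776843  0.19705478] [ 1.79987748e+02  6.23705327e-02 -1.68945481e+02]
[('green', []), ('amber', [array([404., 336.]), array([393., 116.])]), ('blue', [array([339., 285.])]), ('magenta', [array([506., 313.])]), ('turq', [array([305., 417.]), array([308., 376.]), array([515., 306.]), array([214., 209.])])]
```

Emit:
apply_moves(
  grip=-0.5,
  targets=[
    {"dp":[0.002,-0.001,-0.03],"yaw":0},
    {"dp":[0.002,-0.001,-0.07],"yaw":0},
    {"dp":[0.002,-0.001,-0.1],"yaw":0},
    {"dp":[0.002,-0.001,-0.12],"yaw":0},
    {"dp":[0.002,-0.001,-0.14],"yaw":0},
    {"dp":[0.002,-0.001,-0.16],"yaw":0},
    {"dp":[0.002,-0.001,-0.17],"yaw":0},
    {"dp":[0.002,-0.001,-0.17],"yaw":0},
    {"dp":[0.002,-0.001,-0.17],"yaw":0},
  ],
)

```text
time_s: 14.75
tcp_pos: [0.5514, -0.0187, 0.0265]
eef_rot: [-180.0, -0.1, -168.9]
contact_force: [1.2, -0.5, -0.3]
gripper_width: 0.0654
gripper_force: 0.0
```

Emit:
apply_moves(
  grip=1,
  squeeze=25,
  targets=[
    {"dp":[0,0,0],"yaw":0},
    {"dp":[0,0,0],"yaw":0},
    {"dp":[0,0,0],"yaw":0},
    {"dp":[0,0,0],"yaw":0},
    {"dp":[0,0,0],"yaw":0},
    {"dp":[0,0,0],"yaw":0},
    {"dp":[0,0,0],"yaw":0},
    {"dp":[0,0,0],"yaw":0},
    {"dp":[0,0,0],"yaw":0},
    {"dp":[0,0,0],"yaw":0},
    {"dp":[0,0,0.02],"yaw":0},
    {"dp":[0,0,0.05],"yaw":0},
    {"dp":[0,0,0.09],"yaw":0},
    {"dp":[0,0,0.13],"yaw":0},
    {"dp":[0,0,0.16],"yaw":0},
    {"dp":[0,0,0.17],"yaw":0},
    {"dp":[0,0,0.17],"yaw":0},
  ],
)

```text
time_s: 16.17
tcp_pos: [0.5527, -0.019, 0.1996]
eef_rot: [180.0, 0.3, -168.9]
contact_force: [-0.5, -0.5, -1.4]
gripper_width: 0.0311
gripper_force: 25.0
```

Emit:
apply_moves(
  targets=[
    {"dp":[0.035,0.322,0],"yaw":-17},
    {"dp":[0.035,0.322,0],"yaw":-17},
    {"dp":[0.035,0.322,0],"yaw":-17},
    {"dp":[0.035,0.322,0],"yaw":-17},
    {"dp":[0.035,0.322,0],"yaw":-17},
    {"dp":[0.035,0.322,0],"yaw":-17},
    {"dp":[0.035,0.322,0],"yaw":-17},
    {"dp":[0.035,0.322,0],"yaw":-17},
    {"dp":[0.035,0.322,0],"yaw":-17},
    {"dp":[0.035,0.322,0],"yaw":-17},
    {"dp":[0.035,0.322,0],"yaw":-17},
    {"dp":[0.035,0.322,0],"yaw":-17},
    {"dp":[0.035,0.322,-0.03],"yaw":-17},
    {"dp":[0.035,0.322,-0.07],"yaw":-17},
    {"dp":[0.035,0.322,-0.1],"yaw":-17},
    {"dp":[0.035,0.322,-0.105],"yaw":-17},
    {"dp":[0.035,0.322,-0.105],"yaw":-17},
  ],
)

```text
time_s: 17.58
tcp_pos: [0.5853, 0.3006, 0.0896]
eef_rot: [-179.8, -0.2, 174.0]
contact_force: [0.5, 0.2, -0.6]
gripper_width: 0.0309
gripper_force: 25.0
```

Emit:
apply_moves(
  grip=-0.1,
  targets=[
    {"dp":[0,0,0],"yaw":0},
    {"dp":[0,0,0],"yaw":0},
    {"dp":[0,0,0],"yaw":0},
    {"dp":[0,0,0],"yaw":0},
    {"dp":[0,0,0],"yaw":0},
    {"dp":[0,0,0.04],"yaw":0},
    {"dp":[0,0,0.08],"yaw":0},
    {"dp":[0,0,0.12],"yaw":0},
    {"dp":[0,0,0.16],"yaw":0},
    {"dp":[0,0,0.2],"yaw":0},
    {"dp":[-0.04,0,0.22],"yaw":0},
    {"dp":[-0.08,0,0.22],"yaw":0},
    {"dp":[-0.08,0,0.22],"yaw":0},
  ],
)

```text
time_s: 18.67
tcp_pos: [0.502, 0.3023, 0.3148]
eef_rot: [179.8, 0.1, 174.1]
contact_force: [0.1, -0.9, -0.8]
gripper_width: 0.0479
gripper_force: 0.0
```

```bash
python3 - <<'E'
from h import *
c=cap('wrist');w=c['image']; save(c,'w5'); c=cap('side'); c2=cap('top'); save(c2,'t5'); pickle.dump(c2,open('t5.pkl','wb'))
M=np.vstack([np.hstack([cv2.resize(w,(400,300)),cv2.resize(c['image'],(400,300))]),np.hstack([cv2.resize(c2['image'],(400,300)),np.zeros((300,400,3),np.uint8)])])
save({'image':M},'m5'); print(get_state()['tcp_pos'])
E
```

```text
[0.50585894 0.30295679 0.31273635]
```

View pics/m5.png

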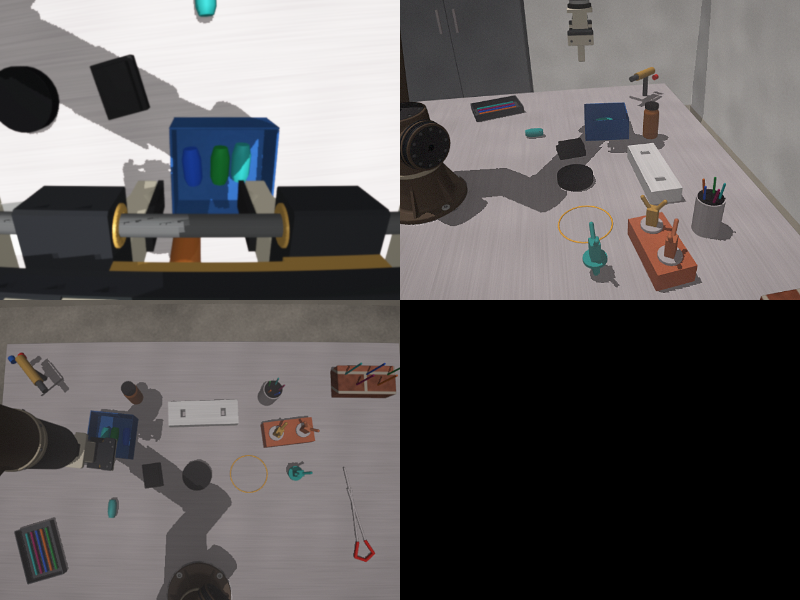

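All three lumps lie in the tin (blue, green, turquoise at about (190–240,165) in the wrist quadrant), and no others are on the bench. Next, the base from near.

Emit:
apply_moves(
  targets=[
    {"dp":[0.235,-0.313,0],"yaw":8},
    {"dp":[0.235,-0.313,0],"yaw":8},
    {"dp":[0.235,-0.313,0],"yaw":8},
    {"dp":[0.235,-0.313,0],"yaw":8},
    {"dp":[0.235,-0.313,0],"yaw":8},
    {"dp":[0.235,-0.313,0],"yaw":8},
    {"dp":[0.235,-0.313,0],"yaw":8},
    {"dp":[0.235,-0.313,0],"yaw":8},
    {"dp":[0.235,-0.313,0],"yaw":8},
    {"dp":[0.235,-0.313,0],"yaw":8},
    {"dp":[0.235,-0.313,0],"yaw":8},
    {"dp":[0.235,-0.313,0],"yaw":8},
    {"dp":[0.235,-0.313,0],"yaw":8},
    {"dp":[0.235,-0.313,0],"yaw":8},
  ],
)

```text
time_s: 19.98
tcp_pos: [0.7412, -0.0098, 0.3113]
eef_rot: [-180.0, -0.0, -177.9]
contact_force: [-0.4, 0.7, -0.3]
gripper_width: 0.048
gripper_force: 0.0
```

```bash
python3 - <<'E'
from h import *
c=cap('wrist'); pickle.dump(c,open('wb.pkl','wb'));save(c,'wb'); s=get_state(); print(s['tcp_pos'],s['eef_rot'],-c['R'].T@c['t'],s['joints'])
print(hrect(c,.58,.76,-.2,.2,.037,.053,.045))
E
```

```text
[ 0.7411111  -0.00942081  0.31170949] [ 1.79995816e+02  1.07132464e-02 -1.77889752e+02] [ 0.66155211 -0.01365944  0.44800836] [ 1.42684643e+01  2.54228701e+01  1.61895743e+01 -1.85816925e-03
 -8.07553501e+01 -1.02157917e+02]
[array([674.9, -11.4, 260.8,  90.3, -88.2])]
```

Emit:
apply_moves(
  targets=[
    {"dp":[-0.05,-0.313,0],"yaw":0},
    {"dp":[-0.05,-0.313,0],"yaw":0},
    {"dp":[-0.05,-0.313,0],"yaw":0},
    {"dp":[-0.05,-0.313,0],"yaw":0},
    {"dp":[-0.05,-0.313,0],"yaw":0},
    {"dp":[-0.05,-0.313,0],"yaw":0},
    {"dp":[-0.05,-0.313,0],"yaw":0},
    {"dp":[-0.05,-0.313,0],"yaw":0},
    {"dp":[-0.05,-0.313,0],"yaw":0},
    {"dp":[-0.05,-0.313,0],"yaw":0},
    {"dp":[-0.05,-0.313,0],"yaw":0},
    {"dp":[-0.05,-0.313,0],"yaw":0},
    {"dp":[-0.05,-0.313,0],"yaw":0},
  ],
)

```text
time_s: 21.12
tcp_pos: [0.6918, -0.3216, 0.312]
eef_rot: [-180.0, 0.0, -177.8]
contact_force: [0.6, 0.5, 0.8]
gripper_width: 0.0482
gripper_force: 0.0
```

```bash
python3 - <<'E'
from h import *
c=cap('wrist'); pickle.dump(c,open('wp.pkl','wb'));save(c,'wp'); s=get_state(); print(s['tcp_pos'],s['eef_rot'],s['joints'])
b=pickle.load(open('wb.pkl','rb'))
save({'image':np.hstack([cv2.resize(b['image'],(400,300)),cv2.resize(c['image'],(400,300))])},'m6')
E
```

```text
[ 0.6917679  -0.32173861  0.31194835] [-1.79996957e+02  2.79000979e-02 -1.77838944e+02] [-1.03840766e+01  2.76370361e+01  1.97319389e+01 -3.11981167e-03
 -8.20670079e+01 -7.74544384e+01]
```

View pics/m6.png

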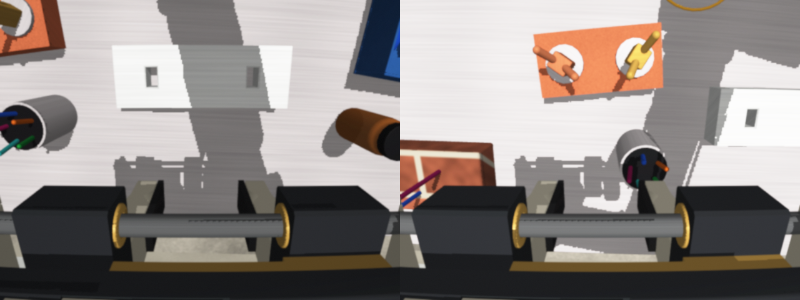

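The left view shows the slots clearly at (152,77) and (252,77). The right view shows copper at (565,65) and brass at (635,58) in the stand, with forks turned.

```bash
cat >> h.py <<'E'
def slots(c,cen=(.676,-.01)):
    P=cloud(c); g=cv2.cvtColor(c['image'],cv2.COLOR_RGB2GRAY); out=[]
    for s in ((.6735,.065),(.679,-.0845)):
        m=((np.abs(P[...,2]-.045)<.006)).astype(np.uint8)
        X=onplane(c,np.argwhere(np.ones((480,640)))[:,::-1],.045).reshape(480,640,3)
        near=np.hypot(X[...,0]-s[0],X[...,1]-s[1])<.026
        Q=X[near&(m==0)]
        gg=g[near].astype(float); lo,hi=np.percentile(gg,2),np.percentile(gg,90)
        rr=cv2.minAreaRect((Q[:,:2]*1000).astype(np.float32)) if len(Q)>20 else None
        d=(near&(g<0.5*(lo+hi))).astype(np.uint8); d=cv2.morphologyEx(d,cv2.MORPH_OPEN,np.ones((3,3)))
        cs,_=cv2.findContours(d,cv2.RETR_EXTERNAL,cv2.CHAIN_APPROX_NONE)
        out.append((rr,rect(c,max(cs,key=cv2.contourArea),.045)))
    return out
def post(c,x,y,zc):  # zc: underside of the collar
    P=cloud(c); z=P[...,2]; near=np.hypot(P[...,0]-x,P[...,1]-y)<.045
    col=P[near&(np.abs(z-zc-.008)<.005)][:,:2]; up=P[near&(z>zc+.062)]; blk=P[near&(z>zc+.03)][:,:2]
    w=np.linalg.eigh(np.cov(up[:,:2].T))[1][:,1]
    return cv2.minEnclosingCircle((col*1000).astype(np.float32)),cv2.minAreaRect((up[:,:2]*1000).astype(np.float32)),np.degrees(np.arctan2(w[1],w[0])),(up.mean(0)*1000).round(1),len(col),len(up),up[:,2].max()
E
python3 - <<'E'
from h import *
b=pickle.load(open('wb.pkl','rb')); 
for s in slots(b): print(s)
c=pickle.load(open('wp.pkl','rb'))
print(hrect(c,.5,.72,-.45,-.2,.042,.064,.05))
for x,y in((.5985,-.2736),(.6113,-.3728)): print(post(c,x,y,.05))
E
```

```text
(((675.0343017578125, 60.497291564941406), (42.601444244384766, 39.80217742919922), 30.779647827148438), array([675. ,  60.3,  51.7,  41.6,  17.9]))
(((676.27734375, -82.31072235107422), (38.789588928222656, 29.910314559936523), 18.069671630859375), array([ 6.769e+02, -8.620e+01,  2.840e+01,  1.670e+01, -4.000e-01]))
[array([ 715.3, -261.1,   38.2,    9.9,  -83. ]), array([ 603.1, -327.9,  180.8,   90.7,  -82.9])]
(((600.658447265625, -277.6409912109375), 30.788288116455078), ((596.9329223632812, -278.343017578125), (10.183070182800293, 61.36219024658203), 60.00712966918945), np.float64(149.83336058720985), array([ 594.8, -277.8,  126.4]), 1589, 838, np.float64(0.13709794824152025))
(((610.4700927734375, -369.44940185546875), 41.58297348022461), ((620.0762329101562, -373.48681640625), (73.97868347167969, 40.53349304199219), 20.216259002685547), np.float64(-162.01536833830414), array([ 648.1, -371.8,  337. ]), 1535, 5644, np.float64(0.3816719607302907))
```

```bash
sed -i 's/up=P\[near&(z>zc+.062)\]/up=P[near\&(z>zc+.062)\&(z<zc+.092)]/' h.py
python3 - <<'E'
from h import *
c=pickle.load(open('wp.pkl','rb'))
for x,y in((.5969,-.2783),(.6093,-.3775)): print(post(c,x,y,.05))
t=pickle.load(open('t5.pkl','rb'))
for x,y in((.5969,-.2783),(.6093,-.3775)): print('top',post(t,x,y,.05))
b=pickle.load(open('wb.pkl','rb')); g=cv2.cvtColor(b['image'],cv2.COLOR_RGB2GRAY)
m=cv2.inRange(g[108:138,385:422],0,95); print(g[108:138:3,385:422:3])
E
```

```text
(((600.658447265625, -277.6409912109375), 30.788288116455078), ((596.9329223632812, -278.343017578125), (10.183070182800293, 61.36219024658203), 60.00712966918945), np.float64(149.83336058720985), array([ 594.8, -277.8,  126.4]), 1589, 838, np.float64(0.13709794824152025))
(((604.6981811523438, -382.3048095703125), 37.12749099731445), ((609.3775634765625, -377.2332763671875), (61.308921813964844, 10.15172290802002), 57.41016387939453), np.float64(57.05976669994675), array([ 607.8, -379.2,  126.6]), 1534, 811, np.float64(0.13780954408384763))
top (((599.1207275390625, -279.953369140625), 43.26607131958008), ((598.951416015625, -275.7386474609375), (9.692042350769043, 60.24896240234375), 59.77853775024414), np.float64(149.36303787842564), array([ 602.9, -277.2,  126. ]), 267, 88, np.float64(0.1357900654398091))
top (((610.6840209960938, -376.4840393066406), 43.51329803466797), ((611.3540649414062, -374.81695556640625), (61.51805877685547, 9.566566467285156), 58.33598709106445), np.float64(57.94123781413403), array([ 608.6, -378.1,  125.4]), 256, 96, np.float64(0.13620906972049032))
[[148 148 148 133 117 116 114 102 101 104 124 146 235]
 [147 146 146 131 113 112 111  92  92  93 125 144 205]
 [144 144 144 129 115 115 114  92  92  94 125 143 210]
 [149 150 149 132 112 113 111  92  92  93 132 149 155]
 [147 147 146 130 116 116 113  93  91  97 131 147 147]
 [144 145 145 126 114 111 111  93  90  99 130 144 144]
 [145 146 145 127 113 113 110  92  92 101 132 144 145]
 [146 145 145 123 111 110 106  91  92 101 133 143 144]
 [147 147 146 125 112 111 107  92  93 105 136 145 145]
 [144 142 143 122 112 113 107  92  92 107 135 143 143]]
```

Emit:
apply_moves(
  grip=-0.5,
  targets=[
    {"dp":[-0.035,0.015,-0.02],"yaw":-7},
    {"dp":[-0.07,0.03,-0.04],"yaw":-14},
    {"dp":[-0.094,0.045,-0.06],"yaw":-21},
    {"dp":[-0.094,0.045,-0.09],"yaw":-28},
    {"dp":[-0.094,0.045,-0.11],"yaw":-32.2},
    {"dp":[-0.094,0.045,-0.11],"yaw":-32.2},
    {"dp":[-0.094,0.045,-0.13],"yaw":-32.2},
    {"dp":[-0.094,0.045,-0.15],"yaw":-32.2},
    {"dp":[-0.094,0.045,-0.17],"yaw":-32.2},
    {"dp":[-0.094,0.045,-0.19],"yaw":-32.2},
    {"dp":[-0.094,0.045,-0.205],"yaw":-32.2},
    {"dp":[-0.094,0.045,-0.215],"yaw":-32.2},
    {"dp":[-0.094,0.045,-0.215],"yaw":-32.2},
    {"dp":[-0.094,0.045,-0.215],"yaw":-32.2},
  ],
)

```text
time_s: 22.33
tcp_pos: [0.5979, -0.2783, 0.0972]
eef_rot: [-180.0, 0.0, 150.0]
contact_force: [0.0, 0.4, 0.4]
gripper_width: 0.0659
gripper_force: 0.0
```

Emit:
apply_moves(
  grip=1,
  squeeze=10,
  targets=[
    {"dp":[0,0,0],"yaw":0},
    {"dp":[0,0,0],"yaw":0},
    {"dp":[0,0,0],"yaw":0},
    {"dp":[0,0,0],"yaw":0},
    {"dp":[0,0,0],"yaw":0},
    {"dp":[0,0,0],"yaw":0},
    {"dp":[0,0,0],"yaw":0},
    {"dp":[0,0,0],"yaw":0},
    {"dp":[0,0,0],"yaw":0},
    {"dp":[0,0,0],"yaw":0},
    {"dp":[0,0,0],"yaw":0},
  ],
)

```text
time_s: 23.25
tcp_pos: [0.5973, -0.2782, 0.0967]
eef_rot: [180.0, 0.0, 149.9]
contact_force: [-0.5, 0.1, 2.3]
gripper_width: 0.0215
gripper_force: 10.0
```

Emit:
apply_moves(
  squeeze=40,
  targets=[
    {"dp":[0,0,0.0],"yaw":0},
    {"dp":[0,0,0.0],"yaw":0},
    {"dp":[0,0,0.01],"yaw":0},
    {"dp":[0,0,0.03],"yaw":0},
    {"dp":[0,0,0.05],"yaw":0},
    {"dp":[0,0,0.08],"yaw":0},
    {"dp":[0,0,0.11],"yaw":0},
    {"dp":[0.02,0.05,0.11],"yaw":7},
    {"dp":[0.04,0.09,0.11],"yaw":14},
    {"dp":[0.05,0.13,0.11],"yaw":21},
    {"dp":[0.06,0.16,0.11],"yaw":28},
    {"dp":[0.075,0.185,0.11],"yaw":32.2},
    {"dp":[0.081,0.193,0.11],"yaw":32.2},
    {"dp":[0.081,0.193,0.11],"yaw":32.2},
    {"dp":[0.081,0.193,0.11],"yaw":32.2},
    {"dp":[0.081,0.193,0.11],"yaw":32.2},
  ],
)

```text
time_s: 24.58
tcp_pos: [0.6775, -0.0859, 0.2063]
eef_rot: [-180.0, -0.1, -178.0]
contact_force: [0.4, -0.5, -3.8]
gripper_width: 0.0222
gripper_force: 40.0
```

```bash
python3 - <<'E'
from h import *
w=cap('wrist'); t=cap('top'); sd=cap('side'); s=get_state(); print(s['tcp_pos'],s['eef_rot'],s['contact_force'])
x,y=s['tcp_pos'][:2]; zc=s['tcp_pos'][2]-.097+.05
for c in(w,t,sd):
    try: print([ (a) for a in post(c,x,y,zc)])
    except Exception as e: print(e)
pickle.dump(w,open('w7.pkl','wb')); pickle.dump(sd,open('s7.pkl','wb'))
save({'image':np.hstack([cv2.resize(w['image'],(400,300)),sd['image'][150:450,240:640]])},'m7')
for q in slots(w): print(q)
E
```

```text
[ 0.67770922 -0.08646985  0.20668254] [ 1.79999439e+02 -1.25240195e-02 -1.78051208e+02] [-0.21952035 -0.25099    -2.86063269]
[((673.4605712890625, -86.9837875366211), 26.453222274780273), ((673.478759765625, -86.03128051757812), (40.784637451171875, 44.18452072143555), 52.313880920410156), np.float64(-178.32072415218602), array([672.1, -87.2, 234.8]), 4355, 4134, np.float64(0.2516716025402078)]
[((665.0963134765625, -88.5772705078125), 21.257858276367188), ((657.8846435546875, -85.49571228027344), (20.051313400268555, 6.9989237785339355), 8.37345027923584), np.float64(-174.89418159747862), array([655.4, -86.1, 237.1]), 107, 19, np.float64(0.24482345167217456)]
[((674.7593994140625, -87.1957015991211), 27.92184066772461), ((661.098876953125, -85.12892150878906), (32.02393341064453, 13.970216751098633), 30.4058895111084), np.float64(-152.05959423806166), array([656.5, -87.9, 230.7]), 337, 77, np.float64(0.24364437775205028)]
(((676.9488525390625, 66.96900939941406), (35.744773864746094, 37.544002532958984), 72.48126220703125), array([6.774e+02, 5.520e+01, 3.970e+01, 3.210e+01, 5.000e-01]))
(((682.42041015625, -86.79379272460938), (47.06346893310547, 45.002655029296875), 20.132078170776367), array([674.7, -83.2,  49.4,  34.2,  89.9]))
```

View pics/m7.png

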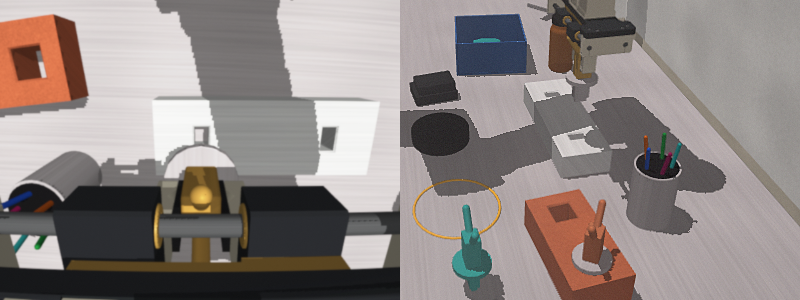

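The wrist quadrant shows the brass post held over the base with its collar rim at (200,150). The side crop shows the collar at (580,85). I'll fit both collars and the slot in the same frames.

```bash
cat >> h.py <<'E'
from scipy.optimize import least_squares
def collar(c,x,y,ztop):
    """pixels of the light grey collar -> circle of radius 27 on plane ztop, fitted to its hull"""
    P=cloud(c); hsv=cv2.cvtColor(c['image'],cv2.COLOR_RGB2HSV)
    m=(np.hypot(P[...,0]-x,P[...,1]-y)<.036)&(np.abs(P[...,2]-ztop)<.0035)&(hsv[...,1]<60)
    m=cv2.morphologyEx(m.astype(np.uint8),cv2.MORPH_OPEN,np.ones((3,3))); v,u=np.nonzero(m)
    X=onplane(c,np.c_[u,v],ztop)[:,:2]*1000; h=cv2.convexHull(X.astype(np.float32))[:,0]
    f=least_squares(lambda p:np.hypot(h[:,0]-p[0],h[:,1]-p[1])-26.7,[x*1000,y*1000],loss='soft_l1',f_scale=.5)
    return f.x.round(1),len(u),np.abs(f.fun).mean().round(2)
E
python3 - <<'E'
from h import *
w=pickle.load(open('w7.pkl','rb')); sd=pickle.load(open('s7.pkl','rb'))
for c in(w,sd): print('held',collar(c,.6765,-.0865,.2065-.097+.058))
s0=pickle.load(open('side0.pkl','rb')); wp=pickle.load(open('wp.pkl','rb')); t=pickle.load(open('top0.pkl','rb'))
for n,c in dict(side=s0,wp=wp,top=t).items(): print('stand',n,collar(c,.598,-.277,.058))
wb=pickle.load(open('wb.pkl','rb'))
for n,c in dict(side=s0,top=t,wb=wb).items():
    g=cv2.cvtColor(c['image'],cv2.COLOR_RGB2GRAY)
    X=onplane(c,np.argwhere(np.ones((480,640)))[:,::-1],.045).reshape(480,640,3)
    for sx,sy in((.6735,.065),(.6785,-.085)):
        near=np.hypot(X[...,0]-sx,X[...,1]-sy)<.024; ring=near&(np.hypot(X[...,0]-sx,X[...,1]-sy)>.02)
        lvl=np.median(g[ring]); d=(near&(g<lvl*.9)).astype(np.uint8); d=cv2.morphologyEx(d,cv2.MORPH_OPEN,np.ones((3,3)))
        cs,_=cv2.findContours(d,cv2.RETR_EXTERNAL,cv2.CHAIN_APPROX_NONE); print('slot',n,rect(c,max(cs,key=cv2.contourArea),.045))
    print(hrect(c,.58,.76,-.2,.2,.037,.053,.045))
E
```

```text
held (array([675.6, -86.9]), 4156, np.float64(0.17))
held (array([674.4, -89.3]), 278, np.float64(1.05))
stand side (array([ 595.1, -278.5]), 444, np.float64(0.71))
stand wp (array([ 596.8, -278.4]), 1523, np.float64(0.13))
stand top (array([ 599.8, -276.2]), 178, np.float64(1.05))
slot side [669.8  65.   30.4  15.7 -10.5]
slot side [675.8 -85.2  30.3  18.7 -10.4]
[array([672.3, -14. , 272.2,  94.7, -88. ])]
slot top [6.746e+02 6.610e+01 3.080e+01 1.860e+01 6.000e-01]
slot top [ 6.798e+02 -8.480e+01  3.070e+01  1.860e+01 -1.000e-01]
[array([676.4,  -9.4, 257.8,  91.5, -87.9])]
slot wb [671.9  63.9  31.3  19.5   4.6]
slot wb [676.9 -86.2  29.7  19.5   1.6]
[array([674.9, -11.4, 260.8,  90.3, -88.2])]
```

```bash
python3 - <<'E'
from h import *
w=pickle.load(open('w7.pkl','rb')); wb=pickle.load(open('wb.pkl','rb'))
g=cv2.cvtColor(w['image'],cv2.COLOR_RGB2GRAY); 
print(g[215,295:350]); print(g[222,500:560]); print(g[205:250,528])
for y in (66,64): pass
import sys
def px(c,X):
    d=c['R']@X+c['t']; a,b=d[0]/d[2],d[1]/d[2]; k=1+c['k1']*(a*a+b*b); return c['fx']*a*k+c['cx'],c['fy']*b*k+c['cy']
print(px(w,np.array([.6769,-.0862,.045])),px(w,np.array([.6719,.0639,.045])))
for uv in [(309,215),(336,215),(321,218)]: print(uv, onplane(w,[uv],.045).round(4))
print([get_state()['tcp_pos'].round(4) for _ in range(3)])
E
```

```text
[248 248 248 248 248 248 248 248 248 248 248 247 244 237 227 200 176 192
 214 222 223 223 223 223 223 223 222 222 214 188 146 121 117 117 118 116
 113 115 139 178 209 231 242 246 247 247 247 245 236 214 184 160 149 148
 148]
[141 142 140 142 141 142 142 148 181 226 240 240 227 182 124  97  93  93
  93  93  94  93  91  92  92  92  94  95  95  96  94  95  93  94 107 150
 194 206 212 227 238 243 244 244 244 244 244 244 244 244 244 244 244 244
 244 244 244 244 244 244]
[ 97  93  92  92  92  92  90  93  93  92  93  93  92  92  91  93  95  95
  96  95  94  92  92  93  93  92  93  93  92  92  94  95 102 118 141 171
 209 230 235 239 243 245 244 244 245]
(np.float64(322.1207267756022), np.float64(221.4501899957049)) (np.float64(525.6584766449857), np.float64(221.9021141468834))
(309, 215) [[ 0.6724 -0.0959  0.045 ]]
(336, 215) [[ 0.6717 -0.0763  0.045 ]]
(321, 218) [[ 0.6743 -0.0871  0.045 ]]
[array([ 0.6777, -0.0865,  0.2067]), array([ 0.6777, -0.0865,  0.2067]), array([ 0.6777, -0.0865,  0.2067])]
```

Emit:
apply_moves(
  targets=[
    {"dp":[0.0013,0.0007,-0.02],"yaw":0},
    {"dp":[0.0013,0.0007,-0.04],"yaw":0},
    {"dp":[0.0013,0.0007,-0.055],"yaw":0},
    {"dp":[0.0013,0.0007,-0.065],"yaw":0},
    {"dp":[0.0013,0.0007,-0.07],"yaw":0},
    {"dp":[0.0013,0.0007,-0.074],"yaw":0},
    {"dp":[0.0013,0.0007,-0.077],"yaw":0},
    {"dp":[0.0013,0.0007,-0.08],"yaw":0},
    {"dp":[0.0013,0.0007,-0.083],"yaw":0},
    {"dp":[0.0013,0.0007,-0.083],"yaw":0},
  ],
)

```text
time_s: 25.57
tcp_pos: [0.6795, -0.0846, 0.1234]
eef_rot: [180.0, 0.0, -178.0]
contact_force: [-0.8, 0.4, -2.9]
gripper_width: 0.0219
gripper_force: 40.0
```

Emit:
apply_moves(
  targets=[
    {"dp":[0,0,-0.005],"yaw":0},
    {"dp":[0,0,-0.01],"yaw":0},
    {"dp":[0,0,-0.015],"yaw":0},
    {"dp":[0,0,-0.02],"yaw":0},
    {"dp":[0,0,-0.025],"yaw":0},
    {"dp":[0,0,-0.029],"yaw":0},
    {"dp":[0,0,-0.031],"yaw":0},
    {"dp":[0,0,-0.031],"yaw":0},
  ],
)

```text
time_s: 26.23
tcp_pos: [0.6794, -0.0846, 0.0922]
eef_rot: [-180.0, -0.0, -177.9]
contact_force: [1.0, -0.2, -4.0]
gripper_width: 0.0217
gripper_force: 40.0
```

Emit:
apply_moves(
  squeeze=12,
  targets=[
    {"dp":[0,0,-0.001],"yaw":0},
    {"dp":[0,0,-0.002],"yaw":0},
    {"dp":[0,0,-0.002],"yaw":0},
    {"dp":[0,0,-0.002],"yaw":0},
  ],
)

```text
time_s: 26.57
tcp_pos: [0.6799, -0.0846, 0.0917]
eef_rot: [-180.0, 0.1, -177.9]
contact_force: [-2.6, 1.7, 5.2]
gripper_width: 0.0219
gripper_force: 12.0
```

Emit:
apply_moves(
  grip=-0.5,
  targets=[
    {"dp":[0,0,0],"yaw":0},
    {"dp":[0,0,0],"yaw":0},
    {"dp":[0,0,0],"yaw":0},
    {"dp":[0,0,0],"yaw":0},
    {"dp":[0,0,0],"yaw":0},
    {"dp":[0,0,0],"yaw":0},
    {"dp":[0,0,0],"yaw":0},
    {"dp":[0,0,0.03],"yaw":0},
    {"dp":[0,0,0.07],"yaw":0},
    {"dp":[0,0,0.11],"yaw":0},
    {"dp":[0,0,0.13],"yaw":0},
    {"dp":[0.03,-0.04,0.15],"yaw":0},
    {"dp":[0.06,-0.04,0.15],"yaw":0},
    {"dp":[0.06,-0.04,0.15],"yaw":0},
    {"dp":[0.06,-0.04,0.15],"yaw":0},
  ],
)

```text
time_s: 27.82
tcp_pos: [0.7405, -0.1253, 0.2391]
eef_rot: [180.0, -0.1, -178.0]
contact_force: [-1.3, 0.3, -0.4]
gripper_width: 0.0659
gripper_force: 0.0
```

```bash
python3 - <<'E'
from h import *
w=cap('wrist'); print(get_state()['tcp_pos']); P=cloud(w); pickle.dump(w,open('w8.pkl','wb')); save(w,'w8')
n=np.hypot(P[...,0]-.6785,P[...,1]+.085)<.027; z=P[n][:,2]
print(np.percentile(z[(z<.075)&(z>.046)],[5,25,50,75]), 'max',z[z<.2].max(), post(w,.6785,-.085,.045), collar(w,.6785,-.085,.053))
E
```

```text
[ 0.73954558 -0.12482456  0.23914631]
[0.05219345 0.05304108 0.05356426 0.05411666] max 0.13168695607775613 (((680.6460571289062, -89.58165740966797), 31.040111541748047), ((679.1102294921875, -85.77790832519531), (61.6853141784668, 10.160655975341797), 1.4394422769546509), np.float64(-178.2343104395631), array([678.5, -86.5, 121.6]), 1995, 1268, np.float64(0.13168695607775613)) (array([678.8, -85.2]), 1919, np.float64(0.3))
```

Emit:
apply_moves(
  targets=[
    {"dp":[-0.02,-0.035,0],"yaw":7},
    {"dp":[-0.04,-0.07,0],"yaw":14},
    {"dp":[-0.06,-0.105,0],"yaw":21},
    {"dp":[-0.08,-0.14,0],"yaw":28},
    {"dp":[-0.1,-0.175,0],"yaw":35},
    {"dp":[-0.115,-0.21,0],"yaw":42},
    {"dp":[-0.125,-0.24,0],"yaw":49},
    {"dp":[-0.129,-0.252,0],"yaw":55.4},
    {"dp":[-0.129,-0.252,0],"yaw":55.4},
    {"dp":[-0.129,-0.252,-0.03],"yaw":55.4},
    {"dp":[-0.129,-0.252,-0.05],"yaw":55.4},
    {"dp":[-0.129,-0.252,-0.07],"yaw":55.4},
    {"dp":[-0.129,-0.252,-0.09],"yaw":55.4},
    {"dp":[-0.129,-0.252,-0.11],"yaw":55.4},
    {"dp":[-0.129,-0.252,-0.13],"yaw":55.4},
    {"dp":[-0.129,-0.252,-0.142],"yaw":55.4},
    {"dp":[-0.129,-0.252,-0.142],"yaw":55.4},
    {"dp":[-0.129,-0.252,-0.142],"yaw":55.4},
  ],
)

```text
time_s: 29.37
tcp_pos: [0.6105, -0.3759, 0.0986]
eef_rot: [180.0, -0.0, -122.5]
contact_force: [0.1, 0.6, 0.7]
gripper_width: 0.0657
gripper_force: 0.0
```

Emit:
apply_moves(
  grip=1,
  squeeze=10,
  targets=[
    {"dp":[0,0,0],"yaw":0},
    {"dp":[0,0,0],"yaw":0},
    {"dp":[0,0,0],"yaw":0},
    {"dp":[0,0,0],"yaw":0},
    {"dp":[0,0,0],"yaw":0},
    {"dp":[0,0,0],"yaw":0},
    {"dp":[0,0,0],"yaw":0},
    {"dp":[0,0,0],"yaw":0},
    {"dp":[0,0,0],"yaw":0},
    {"dp":[0,0,0],"yaw":0},
    {"dp":[0,0,0],"yaw":0},
  ],
)

```text
time_s: 30.28
tcp_pos: [0.6104, -0.3766, 0.0987]
eef_rot: [180.0, -0.0, -122.6]
contact_force: [-2.1, 0.1, 1.4]
gripper_width: 0.022
gripper_force: 10.0
```

Emit:
apply_moves(
  squeeze=40,
  targets=[
    {"dp":[0,0,0.0],"yaw":0},
    {"dp":[0,0,0.0],"yaw":0},
    {"dp":[0,0,0.01],"yaw":0},
    {"dp":[0,0,0.03],"yaw":0},
    {"dp":[0,0,0.06],"yaw":0},
    {"dp":[0,0,0.1],"yaw":0},
    {"dp":[0,0,0.135],"yaw":0},
    {"dp":[0,0,0.165],"yaw":0},
    {"dp":[0.0,0.04,0.17],"yaw":-7},
    {"dp":[0.01,0.08,0.17],"yaw":-14},
    {"dp":[0.02,0.12,0.17],"yaw":-21},
    {"dp":[0.025,0.16,0.17],"yaw":-28},
    {"dp":[0.03,0.2,0.17],"yaw":-35},
    {"dp":[0.035,0.24,0.17],"yaw":-42},
    {"dp":[0.04,0.28,0.17],"yaw":-49},
    {"dp":[0.045,0.32,0.17],"yaw":-55.4},
    {"dp":[0.05,0.36,0.17],"yaw":-55.4},
    {"dp":[0.055,0.4,0.17],"yaw":-55.4},
    {"dp":[0.062,0.43,0.17],"yaw":-55.4},
    {"dp":[0.064,0.441,0.17],"yaw":-55.4},
  ],
)

```text
time_s: 31.95
tcp_pos: [0.675, 0.0689, 0.2684]
eef_rot: [179.9, 0.0, -177.8]
contact_force: [0.2, 0.4, -2.9]
gripper_width: 0.0221
gripper_force: 40.0
```

Emit:
apply_moves(
  targets=[
    {"dp":[0,0,0],"yaw":0},
    {"dp":[0,0,-0.03],"yaw":0},
    {"dp":[0,0,-0.06],"yaw":0},
    {"dp":[0,0,-0.06],"yaw":0},
    {"dp":[0,0,-0.06],"yaw":0},
    {"dp":[0,0,-0.06],"yaw":0},
  ],
)

```text
time_s: 32.45
tcp_pos: [0.6754, 0.0637, 0.2103]
eef_rot: [-180.0, 0.1, -178.0]
contact_force: [1.2, 0.8, -2.4]
gripper_width: 0.0217
gripper_force: 40.0
```

```bash
python3 - <<'E'
from h import *
w=cap('wrist'); s=get_state(); print(s['tcp_pos'],s['eef_rot'],s['contact_force']); save(w,'w9'); pickle.dump(w,open('w9.pkl','wb'))
x,y,z=s['tcp_pos']; print('held',collar(w,x-.001,y-.0005,z-.097+.058)); print(post(w,x,y,z-.047))
E
```

```text
[0.6757356  0.06390916 0.21096135] [ 1.79992904e+02  1.71327285e-01 -1.77971447e+02] [-0.49235869  0.04523155 -1.86836097]
held (array([673.9,  62.7]), 3967, np.float64(0.26))
(((672.9567260742188, 62.73060607910156), 26.772605895996094), ((671.3176879882812, 63.341575622558594), (40.940032958984375, 43.745460510253906), 51.27638626098633), np.float64(-178.22096826976284), array([669.9,  62.4, 238.4]), 4299, 3990, np.float64(0.2559609537166601))
```

View pics/w9.png

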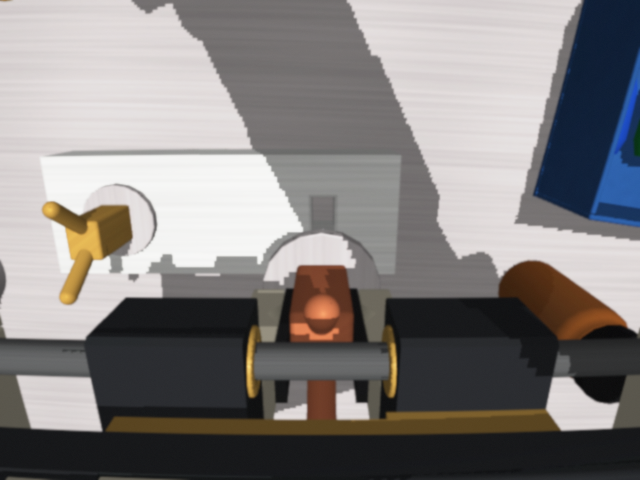

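The held copper post's collar is near (320,262), and the slot end beyond it at u≈310–335, rows 196–232. Brass sits home at left.

```bash
python3 - <<'E'
from h import *
w=pickle.load(open('w9.pkl','rb')); g=cv2.cvtColor(w['image'],cv2.COLOR_RGB2GRAY).astype(int)
print(g[205,300:345]); print(g[185:235:1,322])
for uv in [(309.5,205),(336,205),(322,195.5)]: print(uv,(onplane(w,[uv],.045)*1000).round(1))
print(collar(w,.6785,-.085,.053)); print(get_state()['tcp_pos'])
E
```

```text
[142 142 143 142 143 142 142 141 136 128 120 111 108 111 114 115 114 115
 114 113 114 114 115 114 114 114 114 114 115 114 113 111 108 105 111 121
 128 133 140 143 143 143 142 143 142]
[146 147 146 145 144 143 142 143 141 136 129 123 117 116 117 117 118 118
 116 115 115 114 115 115 115 113 112 113 114 114 113 113 114 114 113 110
 109 109 109 109 111 109 111 116 125 124 129 153 195 222]
(309.5, 205) [[664.3  53.7  45. ]]
(336, 205) [[663.6  73.   45. ]]
(322, 195.5) [[656.9  62.6  45. ]]
(array([678.4, -84.4]), 2215, np.float64(0.26))
[0.6757356  0.06390916 0.21096135]
```

Emit:
apply_moves(
  targets=[
    {"dp":[-0.0005,0.001,-0.02],"yaw":0},
    {"dp":[-0.0005,0.001,-0.04],"yaw":0},
    {"dp":[-0.0005,0.001,-0.055],"yaw":0},
    {"dp":[-0.0005,0.001,-0.065],"yaw":0},
    {"dp":[-0.0005,0.001,-0.07],"yaw":0},
    {"dp":[-0.0005,0.001,-0.074],"yaw":0},
    {"dp":[-0.0005,0.001,-0.077],"yaw":0},
    {"dp":[-0.0005,0.001,-0.08],"yaw":0},
    {"dp":[-0.0005,0.001,-0.083],"yaw":0},
    {"dp":[-0.0005,0.001,-0.083],"yaw":0},
  ],
)

```text
time_s: 33.33
tcp_pos: [0.674, 0.0655, 0.1254]
eef_rot: [180.0, -0.0, -178.0]
contact_force: [-0.1, 0.5, -2.2]
gripper_width: 0.0217
gripper_force: 40.0
```

Emit:
apply_moves(
  targets=[
    {"dp":[0,0,-0.005],"yaw":0},
    {"dp":[0,0,-0.01],"yaw":0},
    {"dp":[0,0,-0.015],"yaw":0},
    {"dp":[0,0,-0.02],"yaw":0},
    {"dp":[0,0,-0.025],"yaw":0},
    {"dp":[0,0,-0.029],"yaw":0},
    {"dp":[0,0,-0.031],"yaw":0},
    {"dp":[0,0,-0.031],"yaw":0},
  ],
)

```text
time_s: 34.0
tcp_pos: [0.674, 0.0654, 0.0942]
eef_rot: [-180.0, -0.0, -177.9]
contact_force: [-0.2, 0.7, -3.1]
gripper_width: 0.0218
gripper_force: 40.0
```

Emit:
apply_moves(
  squeeze=12,
  targets=[
    {"dp":[0,0,-0.001],"yaw":0},
    {"dp":[0,0,-0.002],"yaw":0},
    {"dp":[0,0,-0.002],"yaw":0},
    {"dp":[0,0,-0.002],"yaw":0},
  ],
)

```text
time_s: 34.33
tcp_pos: [0.6744, 0.0655, 0.0936]
eef_rot: [180.0, 0.1, -177.9]
contact_force: [-2.9, -0.6, 4.6]
gripper_width: 0.0224
gripper_force: 12.0
```

Emit:
apply_moves(
  grip=-0.5,
  targets=[
    {"dp":[0,0,0],"yaw":0},
    {"dp":[0,0,0],"yaw":0},
    {"dp":[0,0,0],"yaw":0},
    {"dp":[0,0,0],"yaw":0},
    {"dp":[0,0,0],"yaw":0},
    {"dp":[0,0,0],"yaw":0},
    {"dp":[0,0,0],"yaw":0},
    {"dp":[0,0,0.03],"yaw":0},
    {"dp":[0,0,0.07],"yaw":0},
    {"dp":[0,0,0.11],"yaw":0},
    {"dp":[0,0,0.15],"yaw":0},
    {"dp":[0.03,0,0.16],"yaw":0},
    {"dp":[0.06,0,0.16],"yaw":0},
    {"dp":[0.06,0,0.16],"yaw":0},
    {"dp":[0.06,0,0.16],"yaw":0},
  ],
)

```text
time_s: 35.58
tcp_pos: [0.7347, 0.0653, 0.2512]
eef_rot: [-180.0, -0.1, -178.0]
contact_force: [-0.2, -0.4, -0.2]
gripper_width: 0.0662
gripper_force: 0.0
```

```bash
python3 - <<'E'
from h import *
w=cap('wrist'); save(w,'w10'); P=cloud(w); print(get_state()['tcp_pos'])
for x,y in((.678,-.085),(.6735,.065)):
    n=np.hypot(P[...,0]-x,P[...,1]-y)<.027; z=P[n][:,2]
    print(np.percentile(z[(z<.075)&(z>.046)],[5,25,50,75]).round(4), collar(w,x,y,.053), post(w,x,y,.045)[2])
E
```

```text
[0.73392661 0.06530107 0.25136146]
[0.0503 0.053  0.0536 0.0544] (array([678.8, -84.4]), 2071, np.float64(0.22)) -178.178742061294
[0.0522 0.053  0.0535 0.0541] (array([673.6,  64.7]), 1960, np.float64(0.28)) -177.87762326043602
```

Emit:
apply_moves(
  targets=[
    {"dp":[-0.04,0,0],"yaw":7},
    {"dp":[-0.08,0.01,0],"yaw":14},
    {"dp":[-0.12,0.02,0],"yaw":21},
    {"dp":[-0.16,0.03,0],"yaw":28},
    {"dp":[-0.2,0.04,0],"yaw":35},
    {"dp":[-0.24,0.05,0],"yaw":42},
    {"dp":[-0.27,0.055,0],"yaw":49},
    {"dp":[-0.288,0.055,0],"yaw":56},
    {"dp":[-0.288,0.055,0],"yaw":63},
    {"dp":[-0.288,0.055,0],"yaw":70},
    {"dp":[-0.288,0.055,0],"yaw":77},
    {"dp":[-0.288,0.055,0],"yaw":84},
    {"dp":[-0.288,0.055,0],"yaw":88},
    {"dp":[-0.288,0.055,0],"yaw":88},
    {"dp":[-0.288,0.055,0],"yaw":88},
  ],
)

```text
time_s: 36.88
tcp_pos: [0.4454, 0.1201, 0.2526]
eef_rot: [-180.0, 0.0, -90.1]
contact_force: [0.6, -1.0, -0.1]
gripper_width: 0.0659
gripper_force: 0.0
```

```bash
cat >> h.py <<'E'
def disc(c,x,y,R=.09):
    X=onplane(c,np.argwhere(np.ones((480,640)))[:,::-1],.026).reshape(480,640,3); P=cloud(c)
    m=(np.hypot(X[...,0]-x,X[...,1]-y)<R)&(P[...,2]>.02)&(P[...,2]<.032)
    v,u=np.nonzero(cv2.morphologyEx(m.astype(np.uint8),cv2.MORPH_OPEN,np.ones((5,5)))); h=cv2.convexHull((X[v,u,:2]*1000).astype(np.float32))[:,0]
    f=least_squares(lambda p:np.hypot(h[:,0]-p[0],h[:,1]-p[1])-p[2],[x*1000,y*1000,55],loss='soft_l1'); return f.x.round(1),len(u)
def ring(c,x=.45,y=-.185):
    hsv=cv2.cvtColor(c['image'],cv2.COLOR_RGB2HSV); m=cv2.inRange(hsv,(12,70,80),(28,255,255)); v,u=np.nonzero(m)
    X=onplane(c,np.c_[u,v],0)[:,:2]*1000; d=np.hypot(X[:,0]-x*1000,X[:,1]-y*1000); X=X[(d>50)&(d<90)]
    f=least_squares(lambda p:np.hypot(X[:,0]-p[0],X[:,1]-p[1])-p[2],[x*1000,y*1000,69],loss='soft_l1'); return f.x.round(1),len(X)
E
python3 - <<'E'
from h import *
w=cap('wrist'); t=cap('top'); s=get_state(); print(s['tcp_pos'],s['eef_rot'],s['joints'])
for c in(w,t):
    for f,a in((disc,(.442,.011)),(ring,())):
        try: print(f.__name__,f(c,*a))
        except Exception as e: print(e)
print('side ring',ring(cap('side')), ring(pickle.load(open('top0.pkl','rb'))))
save({'image':np.hstack([cv2.resize(w['image'],(400,300)),cv2.resize(t['image'],(400,300))])},'m11')
E
```

```text
[0.44571871 0.12023939 0.25259209] [-1.79994052e+02  7.02958441e-03 -9.00867342e+01] [ 3.96442370e+01 -2.10401103e-01 -2.46432844e+01 -1.76212239e-03
 -6.55580491e+01 -3.97302426e+01]
disc (array([440.3,  10.3,  54.6]), 14949)
ring (array([ 450., -185.,   69.]), 0)
disc (array([442.2,  11.3,  54.2]), 1721)
ring (array([ 450.6, -184.8,   69.8]), 386)
side ring (array([ 446.9, -182.7,   70. ]), 530) (array([ 450.7, -184.8,   69.7]), 379)
```

View pics/m11.png

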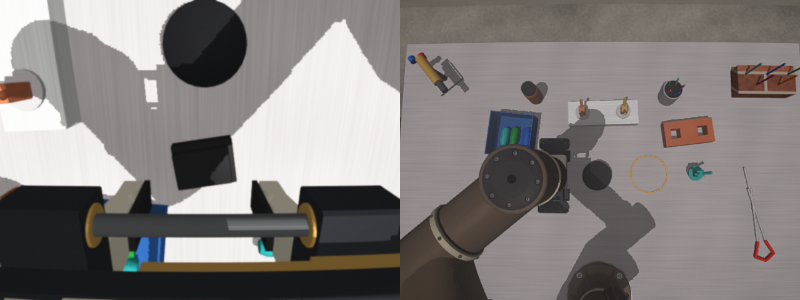

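Both posts are home (collar tops 53.5 mm, forks aligned). The disc is at (597,175) and the ring at (648,174) in the right half. Next, the push.

Emit:
apply_moves(
  targets=[
    {"dp":[-0.004,-0.03,-0.03],"yaw":0},
    {"dp":[-0.004,-0.03,-0.065],"yaw":0},
    {"dp":[-0.004,-0.03,-0.1],"yaw":0},
    {"dp":[-0.004,-0.03,-0.135],"yaw":0},
    {"dp":[-0.004,-0.03,-0.165],"yaw":0},
    {"dp":[-0.004,-0.03,-0.19],"yaw":0},
    {"dp":[-0.004,-0.03,-0.21],"yaw":0},
    {"dp":[-0.004,-0.03,-0.22],"yaw":0},
    {"dp":[-0.004,-0.03,-0.221],"yaw":0},
    {"dp":[-0.004,-0.03,-0.221],"yaw":0},
  ],
)

```text
time_s: 37.87
tcp_pos: [0.4418, 0.0902, 0.0311]
eef_rot: [179.9, -0.1, -90.0]
contact_force: [0.6, -0.1, 0.6]
gripper_width: 0.0655
gripper_force: 0.0
```

Emit:
apply_moves(
  targets=[
    {"dp":[0,-0.008,0],"yaw":0},
    {"dp":[0,-0.016,0],"yaw":0},
    {"dp":[0,-0.022,0],"yaw":0},
    {"dp":[0,-0.026,0],"yaw":0},
    {"dp":[0,-0.03,0],"yaw":0},
    {"dp":[0.0005,-0.036,0],"yaw":0},
    {"dp":[0.001,-0.043,0],"yaw":0},
    {"dp":[0.0015,-0.051,0],"yaw":0},
    {"dp":[0.002,-0.059,0],"yaw":0},
    {"dp":[0.0025,-0.067,0],"yaw":0},
    {"dp":[0.003,-0.075,0],"yaw":0},
    {"dp":[0.0035,-0.083,0],"yaw":0},
    {"dp":[0.004,-0.091,0],"yaw":0},
    {"dp":[0.0045,-0.099,0],"yaw":0},
    {"dp":[0.005,-0.107,0],"yaw":0},
    {"dp":[0.0055,-0.113,0],"yaw":0},
    {"dp":[0.0055,-0.117,0],"yaw":0},
    {"dp":[0.0055,-0.12,0],"yaw":0},
    {"dp":[0.0055,-0.12,0],"yaw":0},
  ],
)

```text
time_s: 39.45
tcp_pos: [0.4477, -0.0302, 0.0316]
eef_rot: [-180.0, -0.0, -90.0]
contact_force: [1.7, 1.0, 1.6]
gripper_width: 0.0657
gripper_force: 1.2
```

```bash
python3 - <<'E'
from h import *
s=get_state(); print(s['tcp_pos'],s['contact_force']); sd=cap('side'); w=cap('wrist')
print(disc(w,s['tcp_pos'][0],s['tcp_pos'][1]-.053),disc(sd,s['tcp_pos'][0]-.003,s['tcp_pos'][1]-.053))
E
```

```text
[ 0.44768862 -0.03019857  0.03160491] [1.71368106 0.99336014 1.60447237]
(array([447.9, -83.1,  55.6]), 81247) (array([445.7, -85.4,  56.7]), 2049)
```

Emit:
apply_moves(
  targets=[
    {"dp":[0,-0.005,0],"yaw":0},
    {"dp":[0,-0.012,0],"yaw":0},
    {"dp":[0.0005,-0.02,0],"yaw":0},
    {"dp":[0.001,-0.028,0],"yaw":0},
    {"dp":[0.001,-0.036,0],"yaw":0},
    {"dp":[0.001,-0.044,0],"yaw":0},
    {"dp":[0.0015,-0.052,0],"yaw":0},
    {"dp":[0.002,-0.06,0],"yaw":0},
    {"dp":[0.002,-0.068,0],"yaw":0},
    {"dp":[0.002,-0.076,0],"yaw":0},
    {"dp":[0.002,-0.083,0],"yaw":0},
    {"dp":[0.002,-0.089,0],"yaw":0},
    {"dp":[0.002,-0.094,0],"yaw":0},
    {"dp":[0.002,-0.098,0],"yaw":0},
    {"dp":[0.002,-0.1,0],"yaw":0},
    {"dp":[0.002,-0.101,0],"yaw":0},
    {"dp":[0.002,-0.101,0],"yaw":0},
  ],
)

```text
time_s: 40.97
tcp_pos: [0.4494, -0.1308, 0.0315]
eef_rot: [180.0, -0.0, -90.0]
contact_force: [0.5, 0.7, 0.3]
gripper_width: 0.0658
gripper_force: 0.4
```

Emit:
apply_moves(
  targets=[
    {"dp":[0,0.008,0],"yaw":0},
    {"dp":[0,0.02,0],"yaw":0},
    {"dp":[0,0.04,0],"yaw":0},
    {"dp":[0,0.06,0.02],"yaw":0},
    {"dp":[0,0.08,0.05],"yaw":0},
    {"dp":[0,0.11,0.09],"yaw":0},
    {"dp":[0,0.15,0.13],"yaw":0},
    {"dp":[0,0.19,0.17],"yaw":0},
    {"dp":[0,0.23,0.21],"yaw":0},
    {"dp":[0,0.27,0.22],"yaw":0},
    {"dp":[0,0.31,0.22],"yaw":0},
    {"dp":[0,0.34,0.22],"yaw":0},
    {"dp":[0,0.34,0.22],"yaw":0},
    {"dp":[0,0.34,0.22],"yaw":0},
  ],
)

```text
time_s: 42.13
tcp_pos: [0.4499, 0.2147, 0.2529]
eef_rot: [-179.9, 0.1, -89.7]
contact_force: [0.6, -0.1, 0.5]
gripper_width: 0.0656
gripper_force: 0.0
```

```bash
python3 - <<'E'
from h import *
t=cap('top'); sd=cap('side')
for c in(t,sd): print(disc(c,.449,-.185),ring(c))
print(get_state()['tcp_pos'])
save({'image':np.hstack([cv2.resize(t['image'],(400,300)),cv2.resize(sd['image'],(400,300))])},'m12')
E
```

```text
(array([ 450.7, -182.9,   53.9]), 1718) (array([ 450.7, -184.8,   69.8]), 388)
(array([ 447.4, -186. ,   56.1]), 2455) (array([ 446.9, -182.5,   70.1]), 378)
[0.44885222 0.21081252 0.25134985]
```

View pics/m12.png

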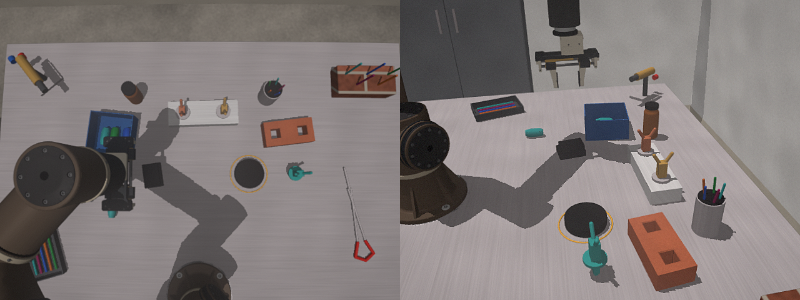

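The disc is centred in the ring at (248,173) in the top view, both posts stand in the base, the lumps are in the tin, and the arm is clear. Handing in.

```bash
python3 -c "
from h import *
print(get_state()['contact_force'], r.close_job())"
```

```text
the job is handed in; nothing more can be done
[-0.30456808 -0.58125656 -0.6067712 ] None
```

The bench is set up and handed in after about 42 s of robot time: the three lumps present (green, blue and the farther turquoise) are in the tin, both posts are home in the base, and the disc lies wholly inside the yellow ring.

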